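Start the spice grinder: slide to the drive, fit the lid, hold it at half turn

TASK

Push the spice grinder's carriage along its rail until it drops into the station at the drive unit. Then put the bar-handled lid that fits the cup into its two notches, press it fully home and twist it clockwise to the half-way mark (about 43 degrees, well before the lock clicks). Finish while still holding the lid there against its spring, with the other things on the counter left where they are.

Things in the scene. Friction and masses are not known exactly. Their poses are not given: they have to be found in the camera images.
- carriage (a joint): Position (m) of the grinder carriage on its rail: 0 at one end, growing as it is pushed along the rail's +y (to the robot's left). Station at 0.140: a sprung ball there drops between two bumps (5 to 10 N to enter or leave, play 2 mm; rail friction about 1.5 N). End stop at 0.172. Carriage: aluminium plate 104 mm across the rail, 210 mm along it, top 32 mm above the counter
- station (a point): Fixed point over the rail's middle, 92 mm above the counter: the cup mouth's centre comes here when the carriage is in its station. y axis along the rail in the pushing direction, z up. A white drive unit (100 x 150 mm, 79 mm tall) stands behind it, its face 75 mm away; a 12 mm aluminium index block in front, which the dark mark on the carriage's front edge meets
- push_tab (a point): Middle of the top edge of the upright steel tab at the carriage's trailing end, 90 mm above the counter. The tab is 6 mm thick along the rail (y axis), 45 mm wide, stands 58 mm above the carriage plate, with 51 mm of free room to the cup. Push or pinch it there to move the carriage
- cup_mouth (a point): Centre of the mouth of the steel grinder cup (92 mm outside) on the carriage, at rim level, 92 mm above the counter. x across the rail, y along it, z up. Round hole 57 mm across, collar 11 mm thick, two notches 14 mm wide on +x and -x reaching out 36 mm. Rim marks, clockwise from each notch: thin line (entry), thick line (half way, 43 degrees), dot (lock, 86 degrees)
- lid: Lid that fits, about 0.16 kg. Steel disc 72 mm across, 20 to 26 mm above the origin; on it a black grip bar 66 mm long (x axis), 14 mm thick (y), top at 56 mm. Grey plug 54 mm across below, with two lugs at its foot on +x and -x: 10 mm wide, 6 mm tall, out to 33 mm. Origin: centre of the plug's underside, on which it stands; z up. Looks the same after half a turn
- lid_bar (a point): Centre of the top of the lid's grip bar, 56 mm above the lid's origin, same axes as the lid. The lid enters the cup with its x axis along the cup's x axis. Home: disc on the rim, lid origin 20 mm below the cup mouth, this point 36 mm above it. From there it turns clockwise only (seen from above), the collar holding its lugs down
- switch (a joint): Angle (rad) of the sprung ring in the cup that the lid's lugs push: 0 at rest, growing with the lid's clockwise turn, some 0.08 behind it. Its spring (0.06 N m at 0, 0.14 half way) turns a freed lid back. Half way is a lid turn of 43 degrees (here 0.67); the lock click begins to resist at about 57 degrees (here 0.9); locked at 86 degrees
- big_lid: a larger bystander lid: 96 mm steel disc, grey plug 80 mm across, black bar; belongs elsewhere. Origin: centre of its underside
- knob_lid: a bystander lid with a 72 mm steel disc but a round black knob and no lugs. Origin: centre of its underside
- tub_a: clear round food tub with white lid, 94 mm across, 65 mm tall (bystander). Origin: centre of its underside
- tub_b: clear round food tub with white lid, 80 mm across, 85 mm tall (bystander). Origin: centre of its underside
- squeeze_bottle: white squeeze bottle, 56 mm across, 200 mm tall (bystander). Origin: centre of its underside
- spice_pan: open steel pan 110 x 160 mm, 65 mm tall (bystander). Origin: centre of its underside
- spoon: steel spoon 190 mm long lying on the counter (bystander)
Things that resemble listed ones, but are neither listed nor needed, are in the scene too. Leave any pink or yellow look-alike of the lid alone.

How it is judged (in metres and radians):
On the way, in this order (a step that is already met when the one before it is completed fails the run):
1. the carriage sits in the station (value of joint carriage between 0.135 and 0.145 m), for 0.2 s.
2. the lid is fully home in the cup, not yet turned, with the carriage in the station (all of step 1 and z of lid in the frame of cup_mouth below -0.017 m and horizontal distance between lid and cup_mouth below 0.004 m and angle between lid's own z axis and vertical below 0.08 rad and value of joint switch below 0.15 rad), for 0.1 s.
At the end, for the whole second after the job is handed in: Carriage within 5 mm of the station; lid fully home (3 mm in height, 4 mm sideways, upright within 0.08 rad), turned so that the switch ring reads 0.47 to 0.87 rad (lid about 31 to 55 degrees from entry), at rest, and the fingers still hold it (over 1 N) (all of step 1 and z of lid in the frame of cup_mouth below -0.017 m and horizontal distance between lid and cup_mouth below 0.004 m and angle between lid's own z axis and vertical below 0.08 rad and value of joint switch between 0.47 and 0.87 rad and angular speed of lid below 0.15 rad/s and contact force between the fingers and lid above 1 N); the arm keeps its last pose, push and grip.
It fails at once if the lid is twisted into the lock click (switch beyond 1.05 rad) (value of joint switch above 1.05 rad).
It fails at once if another thing on the counter is shifted by more than 40 mm (distance of any of big_lid, knob_lid, tub_a, tub_b, squeeze_bottle, spice_pan, spoon from where it was at the start of the episode above 0.04 m).
It also fails if it takes over 64 s, if anything falls off the work surface, if the arm or the gripper's body presses on something with over 40 N, if the wrist force passes 120 N, or if a joint passes its speed limit or range.

ROBOT

A 6-joint arm with a two-finger parallel gripper is mounted at the origin on the work surface. World frame = base frame: x ahead of the robot, y to its left, z up, the work surface at z = 0. Lengths are in mm, angles in rad, forces in N, time in s.
With the tool pointing down it reaches from about 425 to 950 mm from the base axis. Payload 3.5 kg.
Tool frame: the origin (TCP) lies midway between the tips of the shut fingers; the grasp point (between the pads) lies 19 mm behind it (hold_point_z is the distance from the TCP to the grasp point, in mm); z points along the fingers, y is the line along which they close (so a half turn about z gives the same grasp; the last joint's range is limited). The gripper opens to 85 mm and grips with 20 to 120 N. Pads are 22 mm wide; open, the fingers measure 114 mm over their backs; the gripper's body (76 mm by 85 mm) begins 54 mm behind the grasp point. The pads swing forward as they close: fully open they stand 13 mm farther back than shut.
Start: joints at [-1.304, 0.286, 1.577, -0, 1.279, -0.15], TCP at [273.286, -617.188, 231.325] pointing down, gripper open.
Joint ranges: [-2.77, 2.77], [-0.9, 2.22], [0.21, 2.48], [-1.53, 4.67], [0.24, 2.81], [-2.84, 2.84]. Speed limits (rad/s): [2.79, 2.79, 3.14, 3.14, 3.14, 3.14].

INTERFACE

Orientations are given as [roll, pitch, yaw] about the fixed x, y, z axes, in that order (R = Rz(yaw) Ry(pitch) Rx(roll)).
In Python, from bench import get_state, grab_frame, camera_params, finish_job, trace, hold_point_z gives the robot as it stands.
- The arm moves only by the tool send_rows, never from a script. Its argument "plan" is text: rows parted by semicolons, each of 5 numbers parted by spaces: the finger opening in mm, from 0 to 85.4, then the shift along the tool's x, y, z in mm, then the turn about the tool's z in rad. In form: gripper tx ty tz yaw; .... A call has 1 to 12 rows; each row shifts and turns the commanded pose from where the row before left it, along the tool's axes as they then stand; what a row does not reach is not made up. A row lasts 1/8 s, in which the tool goes at most 62.5 mm and 10.7 degrees, less where a joint would pass 70% of its speed; a pose out of reach is approached as far as the arm can. A call is refused whole if a number of a shift passes 62.5 or a number of a turn 0.188, either way. A call with a gripper value outside its range is refused whole. The fingers move at their own pace and stop on an object; "grip_force" is the grip in N (left out, the last holds). Time passes only in rows, so rows that do not move let the fingers close. It gives the time, the measured TCP pose, the force, the opening and the grip force at its end, in the units of the state.
- get_state(): the state, without advancing time (a new reading comes with each control period).
- grab_frame(name): name is "scene" or "top" or "wrist"; returns the picture (384x512x3 uint8, red, green, blue); there is no depth.
- camera_params(name): a dict with "K" (3x3 intrinsics, pixels), "eye" and "attitude" of the camera in the world. Camera axes: x right, y up, looking along -z (the intrinsics and any distortion apply to the point x, -y, -z); pixel columns grow to the right and rows downward; lengths in mm; the calibration is good to about 2 mm. A picture is of the moment at which its call begins: read the wrist's pose just before it. camera_params takes no time and is no camera call; for the wrist camera it gives the pose at the moment of the call.
- finish_job(): hands the job in; it is judged then, once.
Trained networks look in the newest picture that a camera, given by its name, has taken for a name from the list of things; names that differ only in an ending like _2 or _b are one class to them, and where a whole thing is asked for, a point or a joint stands for the part that bears it (a point fixed in the world has none). Each returns a list of dicts, best first, with "confidence" (0 to 1); they miss things now and then, are a little off and sometimes report something else, mostly with a low value. They report only what shows in the picture. A call takes as long as a camera call. They do not tell look-alikes from the thing itself.
- trace(camera, target): "mask" (384x512 bool, what is visible of it) and "location" ([row, column] in pixels, amid what is visible of it).
The state is a dict: "time": time; "joint_positions": joint angles; "qd": joint speeds; "tau": joint torques, N m; "position": TCP position; "eef_rot": TCP orientation; "contact_force": force on the tool from outside, world axes, zero at the start; "moment": the same for the moment, N m; "opening": finger opening in mm; "gripper_force": force on a finger pad.
Only numpy, scipy, OpenCV 4.12 (cv2) and the standard library are available. Lean on these libraries where they do the work, as an engineer would, in place of code of your own. Each camera call takes 0.05 s, during which the arm holds its last target. There are 200 camera calls.

## Working session

There is one attempt and no reset: what is moved stays moved. The work goes in short steps, Python scripts to look and compute and a tool call to move; the robot and the scene stay as the last step left them, time stands still between calls to the robot, and variables do not carry over. Pictures are saved under pics/ and viewed, at most 10 in all, crops included, and the job is handed in when it is done.

Besides the shell and the picture viewer there is one more tool, called after ">>>" as name(argument=value, ...) on one line, values as JSON. send_rows: Moves the arm, as the interface text tells. Its arguments: {"type":"object","properties":{"plan":{"type":"string"},"grip_force":{"type":"number"}},"required":["plan"]}

```bash
mkdir -p pics
cat > h.py <<'E'
import numpy as np, cv2
from bench import *
from scipy.spatial.transform import Rotation as R
def att(c):
    a=np.array(c["attitude"],float)
    return a if a.shape==(3,3) else R.from_euler('xyz',a).as_matrix() if a.size==3 else R.from_quat(a).as_matrix()
def ray(c,rc):
    K=np.array(c["K"]);D=np.array(c.get("dist",c.get("distortion",np.zeros(5))),float)
    u=cv2.undistortPoints(np.array([[[rc[1],rc[0]]]],float),K,D)[0,0]
    d=att(c)@np.array([u[0],-u[1],-1.]);return np.array(c["eye"],float),d
def onz(c,rc,z):
    e,d=ray(c,rc);return e+d*(z-e[2])/d[2]
def proj(c,p):
    q=att(c).T@(np.array(p,float)-np.array(c["eye"]));q=q*[1,-1,-1]
    K=np.array(c["K"]);D=np.array(c.get("dist",c.get("distortion",np.zeros(5))),float)
    return cv2.projectPoints(q.reshape(1,1,3),np.zeros(3),np.zeros(3),K,D)[0].ravel()[::-1]
def tri(obs):
    A=np.zeros((3,3));b=np.zeros(3)
    for e,d in obs:
        d=d/np.linalg.norm(d);P=np.eye(3)-np.outer(d,d);A+=P;b+=P@e
    return np.linalg.solve(A,b)
def save(im,n): cv2.imwrite("pics/"+n,im[:,:,::-1])
E
python3 - <<'E'
from h import *
print(get_state(),hold_point_z)
for n in("scene","top","wrist"):
    print(n,camera_params(n))
for n in("scene","top"):
    im=grab_frame(n);save(im,n+"0.png");c=camera_params(n)
    for t in("lid","lid_bar","cup_mouth","push_tab","big_lid","knob_lid","tub_a","squeeze_bottle","spice_pan"):
        for r in trace(n,t)[:4]:
            print(n,t,round(r["confidence"],2),np.round(r["location"],1),int(r["mask"].sum()),np.round(onz(c,r["location"],50)))
E
```

```text
{'time': 0.0, 'joint_positions': array([-1.30400558e+00,  2.87158372e-01,  1.57817753e+00, -6.96872591e-06,
        1.27861056e+00, -1.49982697e-01]), 'qd': array([-7.70023939e-04, -1.14551085e-04,  1.32360845e-03,  3.67552345e-04,
        2.99209239e-05, -1.75345777e-04]), 'tau': array([-2.44926659e-04, -4.05986559e+01, -2.92622727e+01, -1.85387412e-04,
        5.93953970e-03, -6.25125381e-06]), 'position': array([ 273.10848289, -616.56005961,  229.95176322]), 'eef_rot': array([-3.13926427e+00, -3.45114536e-04,  4.16775061e-01]), 'contact_force': array([-0.12998785, -0.22511605,  0.36365737]), 'moment': array([-0.06495305,  0.0207575 , -0.0241551 ]), 'gripper_force': 0.0, 'opening': 85.15371060395279} 18.700000000000003
scene {'K': array([[356.68204055,   0.        , 250.00979382],
       [  0.        , 356.68204055, 194.10664805],
       [  0.        ,   0.        ,   1.        ]]), 'eye': array([1087.52814002,   62.93646668, 1108.05608297]), 'attitude': array([ 0.55466848, -0.00976254,  1.75333716])}
top {'K': array([[456.07832497,   0.        , 258.50450523],
       [  0.        
[... 1863 characters left out ...]
lid_bar 0.71 [254.2 366.1] 390 [ 283. -359.   50.]
top lid_bar 0.57 [258.4 329.3] 391 [ 273. -241.   50.]
top cup_mouth 0.92 [154.2 277.6] 2033 [613. -88.  50.]
top push_tab 0.88 [152.4 277.7] 1967 [619. -89.  50.]
top big_lid 0.79 [216.9 251. ] 646 [412.   3.  50.]
top big_lid 0.6 [155.  242.6] 7015 [614.  25.  50.]
top knob_lid 0.89 [224.4 193.4] 395 [393. 188.  50.]
top knob_lid 0.48 [153.4 241.4] 7120 [619.  29.  50.]
top tub_a 0.65 [183.2 130.8] 723 [531. 387.  50.]
top tub_a 0.63 [206.7 368.6] 592 [ 434. -375.   50.]
top squeeze_bottle 0.58 [132.6 129.1] 516 [698. 394.  50.]
top spice_pan 0.74 [156.  279.8] 2051 [607. -95.  50.]
top spice_pan 0.71 [132.7 371.2] 1859 [ 677. -397.   50.]
```

Run:
```python
import cv2
a=cv2.imread('pics/top0.png');b=cv2.imread('pics/scene0.png')
cv2.imwrite('pics/t0c.png',cv2.resize(a[90:290,100:440],(800,471),interpolation=cv2.INTER_CUBIC))
cv2.imwrite('pics/s0c.png',cv2.resize(b[120:320,100:440],(800,471),interpolation=cv2.INTER_CUBIC))
```

```text
(no output)
```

View pics/t0c.png

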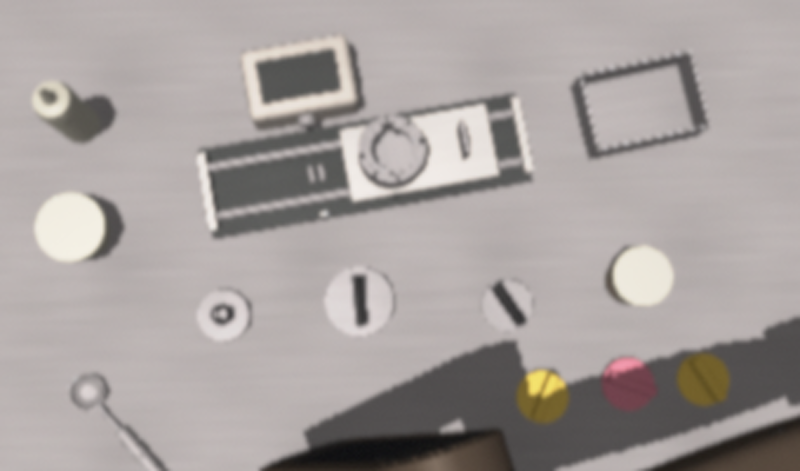

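View pics/s0c.png

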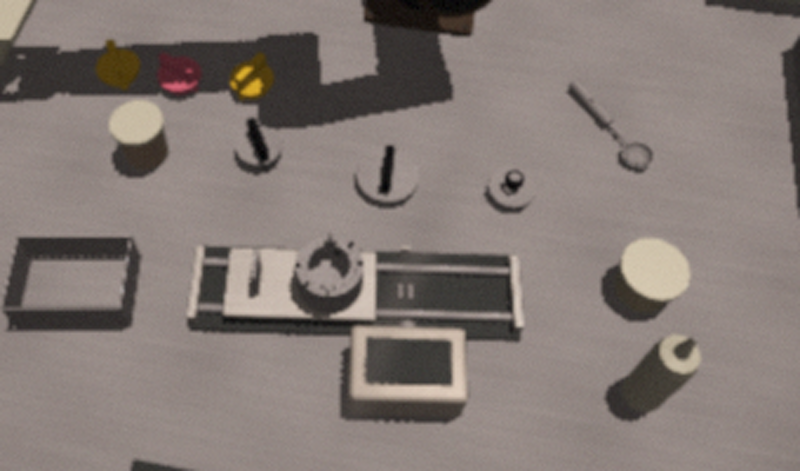

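The top crop shows the fitting lid (steel disc, diagonal black bar) at about (508,303), which is full-image row 219, column 316. The big lid is at (360,300), the knob lid at (222,314) and the cup at (393,150). The tab is at (463,140), and the station is left of the cup by the drive unit. The pink and yellow look-alikes are at the lower right. Next I compute coarse poses.

Run:
```python
from h import *
ct,cs=camera_params("top"),camera_params("scene")
T=lambda x,y:(90+y/2.353,100+x/2.353)
S=lambda x,y:(120+y/2.353,100+x/2.353)
for n,a,b in(("cup",(393,150),(328,268)),("tab",(463,139),(256,262)),("lidbar",(509,303),(257,140)),("bar_e1",(497,285),(251,122)),("bar_e2",(521,322),(264,158)),
  ("railA top-right cover",(521,137),(197,290)),("railB",(206,191),(517,292))):
    p=tri([ray(ct,T(*a)),ray(cs,S(*b))]);print(n,np.round(p))
for n,a,z in(("A1",(514,97),10),("A2",(530,179),10),("B1",(199,150),10),("B2",(213,235),10),("c1",(340,128),32),("c2",(485,104),32),("c3",(352,201),32),("c4",(500,178),32),("drive1",(243,55),79),("d2",(347,38),79),("d3",(258,122),79),("d4",(358,104),79),("idx",(323,213),12)):
    print(n,np.round(onz(ct,T(*a),z)))
```

```text
cup [610. -51.  76.]
tab [ 622. -147.   81.]
lidbar [ 400. -205.   38.]
bar_e1 [ 422. -191.  118.]
bar_e2 [ 376. -221.  -52.]
railA top-right cover [ 641. -238.   -6.]
railB [570. 211.  19.]
A1 [ 696. -231.   10.]
A2 [ 577. -248.   10.]
B1 [631. 220.  10.]
B2 [509. 201.  10.]
c1 [653.  19.  32.]
c2 [ 682. -186.   32.]
c3 [549.   5.  32.]
c4 [ 576. -203.   32.]
drive1 [747. 148.  79.]
d2 [768.   5.  79.]
d3 [653. 129.  79.]
d4 [675.  -7.  79.]
idx [536.  46.  12.]
```

>>> send_rows(plan="40 0 0 0 0.135; 40 0 0 0 0.135; 40 41 -41 0 0; 40 41 -41 0 0; 40 41 -41 0 0; 40 41 -41 0 0; 40 41 -41 0 0; 40 41 -41 0 0; 40 41 -41 0 0; 40 41 -41 0 0; 40 41 -41 0 0; 40 41 -41 0 0")

```text
time: 2.5
position: [619.9, -150.0, 231.6]
eef_rot: [3.141, -0.001, 0.147]
contact_force: [0.8, -0.0, 0.0]
opening: 39.7
gripper_force: 0.0
```

Run:
```python
from h import *
s=get_state();print(s["time"],np.round(s["position"]),s["eef_rot"],s["opening"])
c=camera_params("wrist");im=grab_frame("wrist");save(im,"w1.png");print(c["eye"],c["attitude"])
for t in("cup_mouth","push_tab","carriage"):
    for r in trace("wrist",t)[:3]:
        print(t,round(r["confidence"],2),np.round(r["location"],1),int(r["mask"].sum()),np.round(onz(c,r["location"],90)))
```

```text
2.5 [ 620. -150.  232.] [ 3.14106205e+00 -5.86799344e-04  1.46826840e-01] 39.68111052646008
[ 700.66176676 -138.59920514  374.87826431] [-3.21787223e-01 -1.80622456e-04 -1.42470867e+00]
cup_mouth 0.98 [164.8 197.5] 16036 [630. -93.  90.]
push_tab 0.68 [163.1 196.7] 15934 [631. -92.  90.]
push_tab 0.6 [298.1 397.7] 226 [ 506. -337.   90.]
carriage 0.58 [165.1 193.9] 16047 [629. -90.  90.]
```

View pics/w1.png

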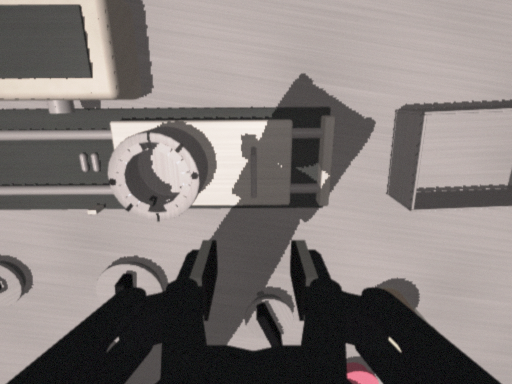

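The wrist view shows the tab as a thin dark bar at column 253, rows 147–198. The cup ring is centred near (155,174), the index block is at (93,211) and the drive unit is upper left. The tab lies across the rail, parallel to image vertical, so the yaw is right.

Run:
```python
from h import *
c=camera_params("wrist");ct=camera_params("top")
im=grab_frame("wrist")
for t,rc in(("tab",(172,253)),("tabt",(147,253)),("tabb",(198,253)),("cup",(173.5,155))):print(t,np.round(onz(c,rc,90),1))
m=trace("wrist","cup_mouth")[0]["mask"].astype(np.uint8)
k=max(cv2.findContours(m,0,2)[0],key=len)
print(cv2.boundingRect(k))
print("tri tab",tri([ray(c,(172,253)),ray(ct,(90+139/2.353,100+463/2.353))]),"cup",tri([ray(c,(173.5,155)),ray(ct,(90+150/2.353,100+393/2.353))]))
print("idx",onz(c,(211,93),12))
g=im[130:230,60:330]
save(cv2.resize(g,(800,296),interpolation=cv2.INTER_CUBIC),"w1c.png")
```

```text
tab [ 629.8 -149.1   90. ]
tabt [ 654.5 -145.5   90. ]
tabb [ 602.6 -153.2   90. ]
cup [613.8 -52.4  90. ]
(107, 118, 185, 102)
tri tab [ 624.60559033 -149.75797989   68.87821798] cup [610.30447682 -51.54429219  81.88372585]
idx [526.24117269  50.80068912  12.        ]
```

View pics/w1c.png

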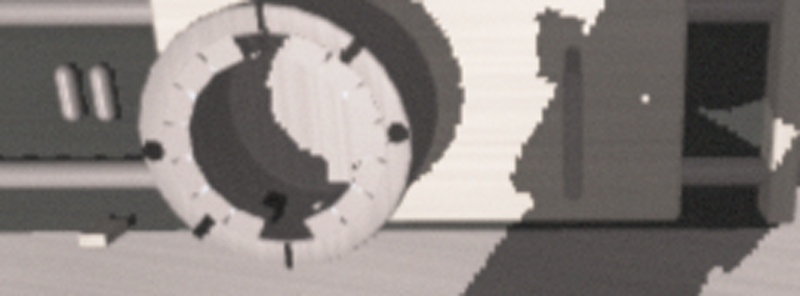

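Run:
```python
from h import *
c=camera_params("wrist")
f=lambda x,y,z=92:onz(c,(130+y/2.963,60+x/2.963),z)
for n,a,b in(("thin",(261,17),(289,255)),("thick",(352,50),(204,226)),("dot",(398,132),(152,150)),("notch",(260,45),(285,228))):
    p,q=f(*a),f(*b);d=p-q;print(n,np.round((p+q)/2,1),np.degrees(np.arctan2(d[1],d[0])),np.linalg.norm(d))
for z in(90,92):
    print("tab",f(572,198,z),f(572,65,z))
p,q=f(690,221,32),f(400,222,32);print("carr edge",p,q,np.degrees(np.arctan2(*(q-p)[:2])))
p,q=f(0,175,10),f(140,175,10);print("rail",np.degrees(np.arctan2(*(p-q)[:2])))
print("idx",f(120,222,12), "ground",f(90,240,12))
```

```text
thin [609.3 -52.9  92. ] 8.620554595949278 82.78705580957721
thick [609.4 -52.8  92. ] -34.34180085228346 83.32365581182466
dot [609.3 -52.5  92. ] -77.37119088895737 83.81742496666376
notch [609.7 -51.9  92. ] 9.619306499172575 63.64216881156123
tab [ 603.10260722 -154.70360969   90.        ] [ 648.98118966 -147.99542786   90.        ]
tab [ 603.7798942  -154.60657582   92.        ] [ 649.33583824 -147.94556887   92.        ]
carr edge [ 580.53667496 -208.18829158   32.        ] [562.37058109 -87.3350108   32.        ] -8.548431099632628
rail -8.33743912028035
idx [536.25211919  39.38899659  12.        ] ground [525.55432916  52.8896696   12.        ]
```

>>> send_rows(plan="40 6 2 43 0; 40 0 0 43 0; 40 0 0 43 0; 40 0 0 40 0; 40 0 0 0 0; 0 0 0 0 0; 0 0 0 0 0; 0 0 0 0 0; 0 0 0 0 0", grip_force=30)

```text
time: 3.92
position: [626.4, -153.5, 65.1]
eef_rot: [3.139, -0.003, 0.148]
contact_force: [-3.0, -0.1, 6.6]
opening: 5.3
gripper_force: 32.6
```

Run:
```python
from h import *
s=get_state();print(s["time"],s["position"],s["contact_force"],s["opening"],s["gripper_force"])
c=camera_params("wrist");im=grab_frame("wrist");save(im,"w2.png")
save(cv2.resize(im[60:384],(790,500)),"w2c.png")
```

```text
3.925 [ 626.44528203 -153.52423552   65.09317077] [-3.00256796 -0.12691985  6.6467927 ] 5.308675520697815 32.566346526145935
```

View pics/w2.png

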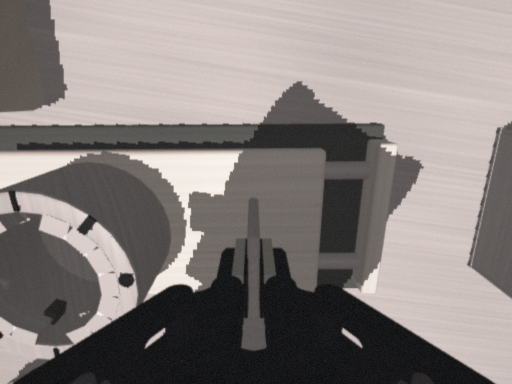

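The wrist view shows the tab pinched between the fingers, with opening about 5 mm and the cup at lower left. Now I push along the rail, which is -tool y.

>>> send_rows(plan="0 0 -10 0 0; 0 0 -20 0 0; 0 0 -25 0 0; 0 0 -20 0 0; 0 0 -10 0 0; 0 0 -5 0 0; 0 0 0 0 0; 0 0 0 0 0")

```text
time: 4.97
position: [612.5, -63.5, 65.0]
eef_rot: [3.141, -0.001, 0.148]
contact_force: [-5.3, 0.5, 9.8]
opening: 5.4
gripper_force: 33.1
```

Run:
```python
from h import *
s=get_state();print(s["position"],s["contact_force"])
c=camera_params("wrist");ct=camera_params("top")
im=grab_frame("top");save(im,"t2.png");w=grab_frame("wrist")
a=cv2.resize(im[120:200,180:320],(800,457),interpolation=cv2.INTER_CUBIC);save(a,"t2c.png");save(w,"w3.png")
u=np.array([-.148,.989])
print("cup u now",s["position"][:2]@u+98.5)
for r in(161,):print("bumps",onz(c,(r,88),10))
```

```text
[612.47016724 -63.49727653  65.03912038] [-5.30673083  0.4524639   9.81629812]
cup u now -54.9443912436644
bumps [635.40879019  54.34460632  10.        ]
```

View pics/t2c.png

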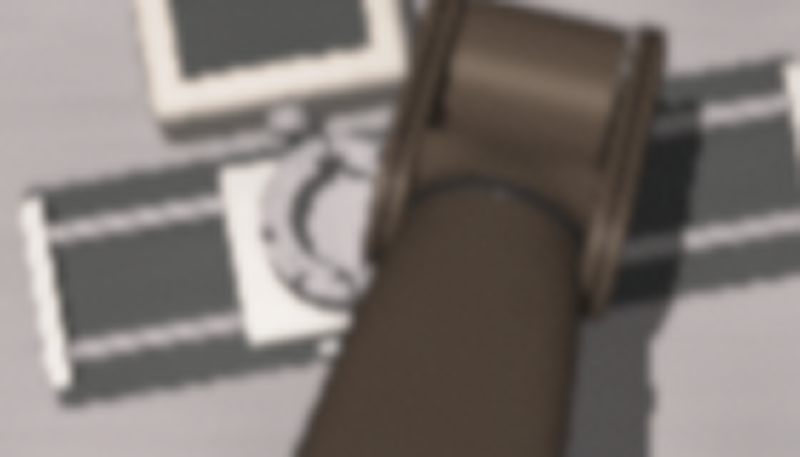

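>>> send_rows(plan="0 0 -4 0 0; 0 0 -4 0 0; 0 0 0 0 0")

```text
time: 5.45
position: [611.3, -56.1, 65.0]
eef_rot: [3.14, -0.001, 0.148]
contact_force: [-5.3, -1.9, 9.3]
opening: 5.5
gripper_force: 33.1
```

>>> send_rows(plan="0 0 -3 0 0; 0 0 0 0 0")

```text
time: 5.7
position: [611.0, -54.2, 65.0]
eef_rot: [3.138, -0.001, 0.148]
contact_force: [-4.4, -4.0, 8.7]
opening: 5.2
gripper_force: 33.0
```

>>> send_rows(plan="0 0 -2 0 0; 0 0 0 0 0")

```text
time: 5.95
position: [610.7, -52.1, 65.1]
eef_rot: [3.139, -0.001, 0.148]
contact_force: [-5.1, -2.4, 9.2]
opening: 5.1
gripper_force: 33.0
```

>>> send_rows(plan="0 0 -2 0 0; 0 0 0 0 0")

```text
time: 6.2
position: [610.3, -49.7, 65.1]
eef_rot: [3.139, -0.001, 0.148]
contact_force: [-5.8, -2.1, 9.2]
opening: 5.3
gripper_force: 33.1
```

>>> send_rows(plan="0 0 -2 0 0; 0 0 0 0 0")

```text
time: 6.45
position: [610.0, -47.4, 65.1]
eef_rot: [3.14, -0.0, 0.148]
contact_force: [-5.3, -1.2, 10.1]
opening: 5.4
gripper_force: 33.1
```

>>> send_rows(plan="0 0 -2 0 0; 0 0 0 0 0")

```text
time: 6.7
position: [609.7, -45.4, 65.0]
eef_rot: [3.14, -0.0, 0.148]
contact_force: [-5.0, -1.8, 9.7]
opening: 5.6
gripper_force: 33.1
```

Run:
```python
from h import *
w=grab_frame("wrist");b=grab_frame("scene")
L=cv2.resize(w[150:384,0:220],(440,468),interpolation=cv2.INTER_CUBIC)
Q=cv2.resize(b[200:300,180:270],(360,400),interpolation=cv2.INTER_CUBIC)
o=np.zeros((468,800,3),np.uint8);o[:,:440]=L;o[:400,440:]=Q
save(o,"p4.png");save(w,"w4.png");save(b,"s4.png")
```

```text
(no output)
```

View pics/p4.png

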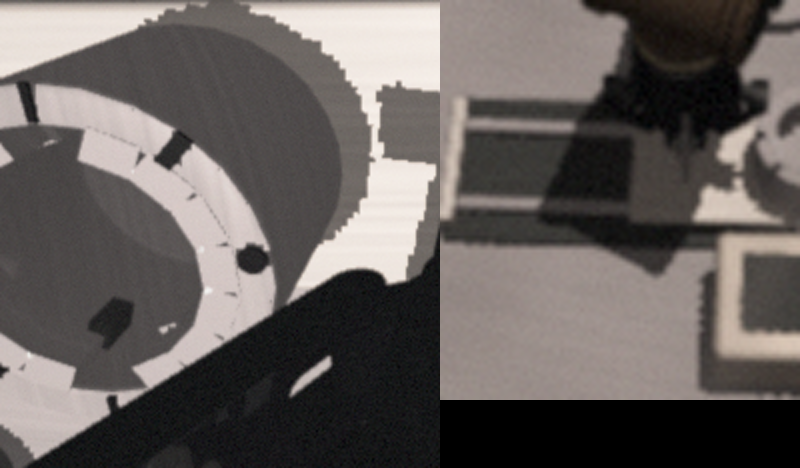

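```bash
python3 - <<'E'
from h import *
ct=camera_params("top");cs=camera_params("scene")
# wrist camera at w1: 
c1=dict(camera_params("wrist"));c1["eye"]=np.array([700.66,-138.6,374.88]);c1["attitude"]=np.array([-3.21787e-1,-1.8e-4,-1.424709])
T=lambda x,y:(90+y/2.353,100+x/2.353);S=lambda x,y:(120+y/2.353,100+x/2.353)
u=np.array([-.148,.989])
def tr(n,*o):
    p=tri(o);print(n,np.round(p,1),"u",p[:2]@u)
tr("idx",ray(c1,(211,90.7)),ray(ct,T(323,213)))
tr("idx3",ray(c1,(211,90.7)),ray(ct,T(323,213)),ray(cs,S(406,249)))
tr("shaft",ray(c1,(106,61)),ray(ct,T(307,122)))
tr("shaft2",ray(c1,(106,61)),ray(ct,(141.3,230.7)))
for z in(12,20,30):
  p=onz(c1,(211,90.7),z);print(z,p,p[:2]@u)
  p=onz(ct,(120+348/5.714,180+328/5.714),z);print(" top",p,p[:2]@u)
b=cv2.imread("pics/s4.png")
c=camera_params("wrist")
for n,cc,f in(("rimthin",c,(60,45)),):pass
# cup in w4: marks from p4 (scale 2, offset row150)
g=lambda x,y:onz(c,(150+y/2,x/2),92)
for n,x,y in(("thin-",112,405),("thin+",27,102),("thick",173,150),("dot",253,259)):
    p=g(x,y);print(n,p)
E
python3 - <<'E'
import cv2
b=cv2.imread("pics/s4.png")
cv2.imwrite("pics/s4c.png",cv2.resize(b[205:305,170:330],(800,500),interpolation=cv2.INTER_CUBIC))
E
```

```text
idx [534.1  45.9  27.6] u -33.65716928117469
idx3 [534.1  47.6  24.3] u -31.97359557793049
shaft [660.6  64.8  44.8] u -33.71503676660208
shaft2 [661.4  63.6  47.3] u -35.00683341554499
12 [526.99142726  54.77289966  12.        ] -23.824333465778864
 top [534.61183931  45.52081494  12.        ] -34.102466240512996
20 [530.8200995   50.50982868  20.        ] -28.60715415656859
 top [533.45857036  45.22963705  20.        ] -34.219757371183164
30 [535.60593979  45.18098996  30.        ] -34.58568002005571
 top [532.01698417  44.86566468  30.        ] -34.36637128452087
thin- [553.41666767  47.55751406  92.        ]
thin+ [634.55380259  59.99152049  92.        ]
thick [627.82864329  29.92650584  92.        ]
dot [602.52507285  12.47202037  92.        ]
```

View pics/s4c.png

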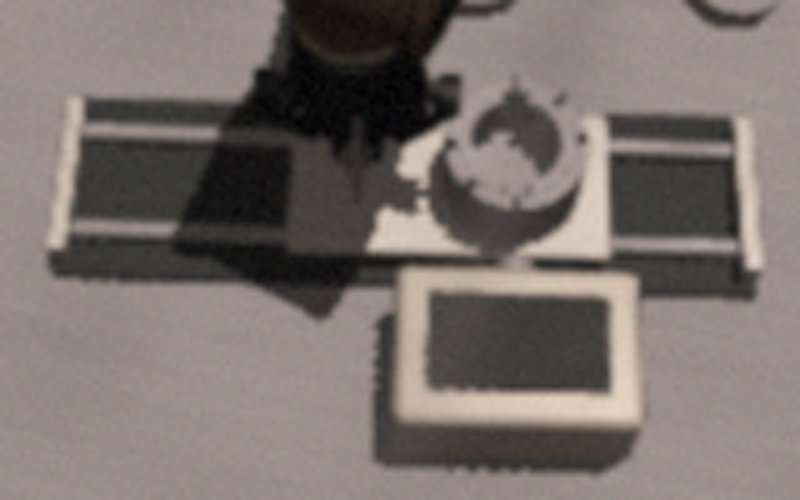

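>>> send_rows(plan="0 0 -2 0 0; 0 0 0 0 0")

```text
time: 7.05
position: [609.4, -43.5, 65.1]
eef_rot: [3.14, -0.0, 0.148]
contact_force: [-6.1, -1.8, 10.1]
opening: 5.6
gripper_force: 33.1
```

>>> send_rows(plan="0 0 -1.5 0 0; 0 0 0 0 0")

```text
time: 7.3
position: [609.2, -42.1, 65.1]
eef_rot: [3.14, -0.0, 0.148]
contact_force: [-5.8, -2.4, 9.6]
opening: 5.5
gripper_force: 33.1
```

>>> send_rows(plan="0 0 -1.5 0 0; 0 0 0 0 0")

```text
time: 7.55
position: [609.1, -41.4, 65.0]
eef_rot: [3.138, -0.001, 0.148]
contact_force: [-5.6, -3.7, 9.8]
opening: 5.4
gripper_force: 33.0
```

>>> send_rows(plan="0 0 -1.5 0 0; 0 0 0 0 0")

```text
time: 7.8
position: [609.0, -40.7, 65.1]
eef_rot: [3.137, -0.001, 0.148]
contact_force: [-5.3, -6.0, 8.5]
opening: 5.5
gripper_force: 32.9
```

Resistance is now rising at y≈-41, which is the exit bump. The entry bump was at about -54, and vision puts the station at about -45. I back off to the middle.

>>> send_rows(plan="0 0 4 0 0; 0 0 0 0 0")

```text
time: 8.05
position: [609.3, -43.1, 65.1]
eef_rot: [3.14, -0.0, 0.148]
contact_force: [-6.1, -1.9, 10.2]
opening: 5.2
gripper_force: 33.1
```

>>> send_rows(plan="0 0 2 0 0; 0 0 0 0 0")

```text
time: 8.3
position: [609.6, -44.6, 65.1]
eef_rot: [3.141, -0.0, 0.148]
contact_force: [-5.7, -0.1, 9.9]
opening: 5.4
gripper_force: 33.1
```

>>> send_rows(plan="40 0 0 0 0; 40 0 0 0 0; 40 0 0 -45 0; 40 0 0 -62 0; 40 0 0 -62 0; 60 -38 21 0 0; 60 -38 21 0 0; 60 -38 21 0 0; 60 -38 21 0 0; 60 -38 21 0 0; 60 -38 21 0 0; 60 0 0 0 0")

```text
time: 9.8
position: [400.5, -203.5, 231.0]
eef_rot: [3.141, -0.0, 0.143]
contact_force: [0.7, -0.6, 0.4]
opening: 60.3
gripper_force: 0.0
```

Run:
```python
from h import *
s=get_state();print(s["time"],s["position"],s["contact_force"],s["opening"],s["joint_positions"])
c=camera_params("wrist");im=grab_frame("wrist")
np.save("w5.npy",im);print(c["eye"],c["attitude"])
for t in("lid","lid_bar"):
    for r in trace("wrist",t)[:3]:
        print(t,round(r["confidence"],2),np.round(r["location"],1),int(r["mask"].sum()),np.round(onz(c,r["location"],50)))
t2=grab_frame("top")
o=np.zeros((500,800,3),np.uint8)
o[:384,:512]=im;o[:300,512:]=cv2.resize(t2[125:204,200:276],(288,300));save(o,"p5.png");save(t2,"t5.png")
```

```text
9.8 [ 400.5222858  -203.48842701  231.02202878] [ 0.73351909 -0.62777226  0.39297579] 60.32684372155724 [-6.96546030e-01 -2.33145851e-01  2.10787782e+00 -1.02835726e-04
  1.26672536e+00  7.31562286e-01]
[ 481.38629728 -192.44413724  374.22398076] [-3.22346134e-01  1.39669985e-04 -1.42880266e+00]
lid 0.97 [168.9 254.6] 2658 [ 405. -205.   50.]
lid 0.67 [261.7 365.9] 1766 [ 306. -361.   50.]
lid 0.66 [261.6 272. ] 2104 [ 289. -244.   50.]
lid_bar 0.88 [167.8 253.9] 2632 [ 406. -204.   50.]
lid_bar 0.75 [275.1 433.5] 2415 [ 299. -453.   50.]
lid_bar 0.73 [265.  270.3] 2070 [ 284. -242.   50.]
```

View pics/p5.png

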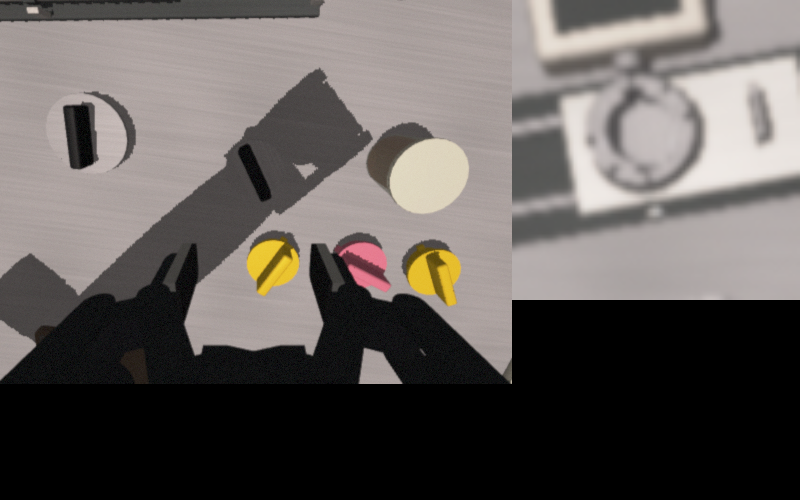

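Run:
```python
from h import *
im=np.load("w5.npy");c=camera_params("wrist");ct=camera_params("top")
g=im.max(2);m=np.zeros_like(g);m[130:210,230:285]=(g[130:210,230:285]<45)
n,l,st,ce=cv2.connectedComponentsWithStats(m.astype(np.uint8));i=1+np.argmax(st[1:,4]);print(st[i],ce[i])
k=cv2.findContours((l==i).astype(np.uint8),0,2)[0][0];r=cv2.minAreaRect(k);print(r)
b=cv2.boxPoints(r);b=b[np.argsort(b[:,1])]
e1,e2=b[:2].mean(0),b[2:].mean(0)
for z in(45,56):
    p,q=onz(c,e1[::-1],z),onz(c,e2[::-1],z);d=p-q
    print(z,(p+q)/2,np.arctan2(d[1],d[0]),np.linalg.norm(d))
t=cv2.imread("pics/top0.png")[:,:,::-1];h=t.max(2)
sub=(h[205:235,300:335]<70).astype(np.uint8)
n,l,st,ce=cv2.connectedComponentsWithStats(sub);i=1+np.argmax(st[1:,4]);tc=(205+ce[i][1],300+ce[i][0]);print(tc,st[i])
print(tri([ray(ct,tc),ray(c,((e1+e2)/2)[::-1])]))
# lid disc in wrist: mask centroid
mk=trace("wrist","lid")[0]["mask"].astype(np.uint8);kk=max(cv2.findContours(mk,0,2)[0],key=len);print(cv2.fitEllipse(kk),onz(c,cv2.fitEllipse(kk)[0][::-1],26))
```

```text
[238 144  33  58 789] [254.16983523 172.09885932]
((254.5327911376953, 172.45814514160156), (58.742958068847656, 14.079285621643066), 64.65382385253906)
45 [ 400.90948956 -204.4510122    45.        ] 0.579715670033585 69.67543405563326
56 [ 403.66106521 -203.98854122   56.        ] 0.5797156700335855 67.34932715046521
(np.float64(218.95833333333334), np.float64(315.9375)) [11  7 11 15 48]
[ 400.23530228 -204.8758688    39.86414204]
((254.91468811035156, 168.48329162597656), (55.7332649230957, 59.549522399902344), 154.35198974609375) [ 402.06244981 -204.37966256   26.        ]
```

>>> send_rows(plan="60 0 0 0 -0.146; 60 0 0 0 -0.146; 60 0 0 0 -0.146; 60 1 2 50 0; 60 0 0 50 0; 60 0 0 50 0; 60 0 0 35 0; 60 0 0 13 0; 60 0 0 0 0")

```text
time: 11.18
position: [404.2, -203.1, 33.0]
eef_rot: [-3.14, 0.0, 0.586]
contact_force: [0.3, -0.5, 0.8]
opening: 60.2
gripper_force: 0.0
```

>>> send_rows(plan="0 0 0 0 0; 0 0 0 0 0; 0 0 0 0 0; 0 0 0 0 0; 0 0 0 0 0", grip_force=60)

```text
time: 11.8
position: [405.0, -204.4, 34.8]
eef_rot: [3.139, -0.001, 0.585]
contact_force: [-0.6, 0.1, 6.1]
opening: 12.8
gripper_force: 61.3
```

>>> send_rows(plan="0 0 0 -20 0; 0 0 0 -45 0; 0 0 0 -60 0; 0 0 0 -60 0; 0 0 0 -15 0; 0 38 -32 0 0; 0 38 -32 0 0; 0 38 -32 0 0; 0 38 -32 0 0.146; 0 28 -41 0 0.146; 0 0 0 0 0.146; 0 0 0 0 0")

```text
time: 13.3
position: [466.8, 36.8, 231.3]
eef_rot: [-3.141, 0.004, 0.15]
contact_force: [-1.1, -0.5, -1.5]
opening: 12.4
gripper_force: 60.3
```

Run:
```python
from h import *
s=get_state();print(s["time"],s["position"],s["eef_rot"],s["contact_force"],s["opening"],s["joint_positions"])
c=camera_params("wrist");im=grab_frame("wrist")
np.save("w6.npy",im);print(c["eye"],c["attitude"])
o=np.zeros((600,800,3),np.uint8)
o[:380]=cv2.resize(im[40:192,110:430],(800,380),interpolation=cv2.INTER_CUBIC);o[380:600,:400]=cv2.resize(im[212:384,100:412],(400,220));save(o,"p6.png")
```

```text
13.3 [466.8462667   36.83810579 231.27939108] [-3.14065347  0.00364161  0.14981949] [-1.0781431  -0.51866535 -1.45453374] 12.446993738257142 [-1.38345695e-01 -1.82220664e-01  2.06510302e+00 -1.41113966e-04
  1.26246867e+00  1.28267593e+00]
[548.17585243  48.36618226 374.19555685] [-3.25978137e-01  1.21689618e-03 -1.42171529e+00]
```

View pics/p6.png

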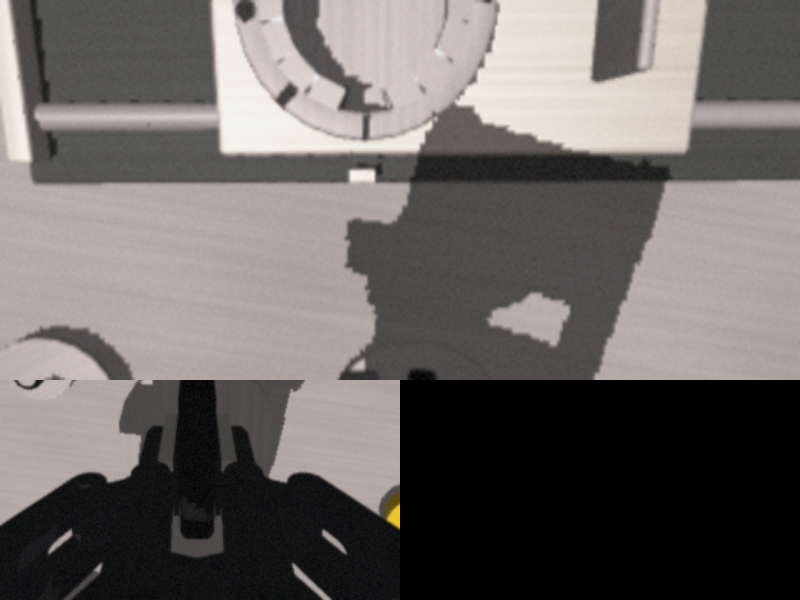

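The upper crop shows the index block at (362,175) in line with the cup's lower thin mark at (365,127) and notch (362,100), so the carriage is in its station. The lower crop shows the bar held between the pads. From here I work numerically.

Run:
```python
from h import *
im=np.load("w6.npy");c=camera_params("wrist");s=get_state()
P=s["position"];Rt=R.from_euler('xyz',s["eef_rot"]).as_matrix()
U=lambda x,y:(40+y/2.5,110+x/2.5)
p=onz(c,U(365,127),92);print("thin- end",p)
a=[U(245,11),U(288,95)]
print("dotL",onz(c,a[0],92),"thickL",onz(c,a[1],92))
# expected centre: thin- radius 41.4 inward along cup x
th=0.148;ux=np.array([np.cos(th),np.sin(th)])
print("centre from thin-",p[:2]+41.4*ux)
q=onz(c,U(288,95),92)[:2];print("centre from thickL",q+41.7*np.array([np.cos(th-.75),np.sin(th-.75)]))
q=onz(c,U(245,11),92)[:2];print("centre from dotL",q+41.9*np.array([np.cos(th-1.5),np.sin(th-1.5)]))
for n,l in(("bar front top",(33,0,-21)),("bar rear top",(-33,0,-21)),("disc front",(36,0,9)),("disc rear",(-36,0,9)),("disc L",(0,-36,9)),("disc R",(0,36,9)),("plug front foot",(27,0,35))):
    print(n,np.round(proj(c,P+Rt@np.array(l,float)),1))
g=im.max(2)
print("col profile",[(r,int(g[r,250:258].mean())) for r in range(160,345,4)])
for r in(190,200,215,230):print(r,[int(v) for v in g[r,180:345:5]])
for t in("lid",):
    for k in trace("wrist",t)[:4]:
        m=k["mask"];rr,cc=np.where(m);print(t,k["confidence"],k["location"],m.sum(),rr.min(),rr.max(),cc.min(),cc.max())
```

```text
thin- end [553.16789626  46.39580414  92.        ]
dotL [584.54558781  93.39222816  92.        ] thickL [559.7798619   75.40763497  92.        ]
centre from thin- [594.11531048  52.50066026]
centre from thickL [594.14919706  51.79325798]
centre from dotL [593.64018409  52.49114848]
bar front top [211.3 252.2]
bar rear top [329.3 252.4]
disc front [185.7 252.4]
disc rear [296.8 252.6]
disc L [245.  190.6]
disc R [244.9 314.4]
plug front foot [187.5 252.5]
col profile [(160, 161), (164, 172), (168, 182), (172, 176), (176, 174), (180, 132), (184, 115), (188, 94), (192, 54), (196, 78), (200, 79), (204, 16), (208, 13), (212, 13), (216, 12), (220, 14), (224, 14), (228, 15), (232, 16), (236, 14), (240, 13), (244, 15), (248, 16), (252, 15), (256, 13), (260, 17), (264, 16), (268, 15), (272, 14), (276, 14), (280, 11), (284, 13), (288, 16), (292, 16), (296, 11), (300, 16), (304, 13), (308, 19), (312, 28), (316, 30), (320, 30), (324, 14), (328, 13), (332, 13), (336, 51), (340, 77), (344, 78)]
190 [180, 176, 175, 176, 174, 173, 174, 174, 172, 174, 172, 173, 176, 151, 53, 49, 53, 82, 79, 3, 12, 77, 78, 81, 81, 75, 80, 80, 82, 82, 82, 81, 78]
200 [182, 182, 182, 182, 180, 180, 175, 177, 177, 125, 76, 79, 82, 79, 78, 82, 78, 81, 79, 76, 64, 43, 80, 80, 79, 78, 76, 83, 78, 81, 83, 78, 83]
215 [177, 177, 176, 179, 179, 118, 98, 138, 79, 78, 79, 79, 32, 12, 14, 20, 11, 16, 80, 82, 81, 79, 84, 81, 75, 81, 81, 75, 74, 78, 80, 147, 177]
230 [181, 178, 176, 172, 77, 78, 77, 77, 78, 80, 81, 76, 16, 12, 15, 15, 13, 14, 77, 79, 80, 80, 84, 79, 84, 78, 78, 81, 79, 179, 179, 178, 178]
lid 0.97 [318.8, 494.8] 1377 300 343 476 511
lid 0.87 [237.6, 252.1] 8364 188 335 193 314
lid 0.58 [319.2, 429.5] 1608 296 341 400 455
lid 0.5 [188.6, 286.5] 1325 175 223 250 312
```

Run:
```python
from h import *
im=np.load("w6.npy");c=camera_params("wrist");s=get_state()
P=s["position"];Rt=R.from_euler('xyz',s["eef_rot"]).as_matrix()
g=im.max(2).astype(int)
for r in range(180,262,6):print(r," ".join("%d"%v for v in g[r,186:272:3]))
for dx in(0,-4,-8):
    print(dx)
    for nm,rad,z,angs in(("disc top",36,9,range(90,271,15)),("disc bot",36,15,(90,120,150,180))):
        print(nm,[tuple(np.round(proj(c,P+Rt@np.array([dx-rad*np.cos(np.radians(a)),-rad*np.sin(np.radians(a)),z])))) for a in angs if a<=180])
    for l in((33,0,-21),(33,0,9),(-33,0,-21),(33,0,29),(33,0,35),(27,0,35)):print(l,np.round(proj(c,P+Rt@(np.array(l)+[dx,0,0]))))
```

```text
180 182 183 183 179 175 176 172 177 176 178 176 176 177 177 174 176 176 176 174 176 174 176 174 110 76 79 83 81 79
186 178 174 174 176 177 172 176 177 178 174 175 175 175 175 175 176 174 172 174 172 171 88 185 183 80 81 83 80 80
192 180 178 178 175 179 175 176 175 174 170 172 172 173 175 175 172 173 175 175 172 55 54 54 51 57 60 77 79 80
198 181 182 180 178 177 179 179 177 179 181 177 177 180 175 140 89 72 79 80 85 78 80 80 78 79 82 74 78 81
204 183 180 182 181 181 181 180 180 178 177 166 80 77 78 80 77 79 78 82 47 12 19 14 17 23 21 50 80 79
210 181 179 179 178 178 177 175 178 128 141 195 100 79 78 81 79 81 81 56 6 12 3 13 15 13 9 15 71 78
216 177 176 178 173 177 179 145 76 77 85 86 77 79 80 79 78 80 79 30 14 4 7 15 18 16 7 2 44 75
222 178 178 179 178 177 98 76 78 77 77 77 81 80 75 79 79 78 80 10 14 14 16 13 12 15 17 14 31 83
228 177 177 176 175 82 79 76 78 76 75 78 75 80 79 82 82 80 79 17 12 23 16 6 12 13 9 7 19 79
234 177 177 181 141 80 75 79 78 79 77 76 82 75 77 80 82 77 76 11 12 16 20 17 15 5 11 19 25 83
240 178 179 175 79 77 78 79 76 77 74 80 79 79 80 75 69 70 64 11 20 15 18 4 1
[... 1418 characters left out ...]
0, -21) [335. 252.]
(33, 0, 29) [187. 253.]
(33, 0, 35) [185. 253.]
(27, 0, 35) [193. 253.]
-8
disc top [(np.float64(257.0), np.float64(192.0)), (np.float64(243.0), np.float64(193.0)), (np.float64(229.0), np.float64(198.0)), (np.float64(217.0), np.float64(207.0)), (np.float64(208.0), np.float64(220.0)), (np.float64(202.0), np.float64(236.0)), (np.float64(200.0), np.float64(252.0))]
disc bot [(np.float64(252.0), np.float64(194.0)), (np.float64(225.0), np.float64(200.0)), (np.float64(204.0), np.float64(221.0)), (np.float64(196.0), np.float64(252.0))]
(33, 0, -21) [228. 252.]
(33, 0, 9) [205. 252.]
(-33, 0, -21) [341. 252.]
(33, 0, 29) [193. 253.]
(33, 0, 35) [191. 253.]
(27, 0, 35) [199. 253.]
```

Run:
```python
from h import *
from scipy.optimize import least_squares
im=np.load("w6.npy");c=camera_params("wrist");s=get_state()
P=s["position"];Rt=R.from_euler('xyz',s["eef_rot"]).as_matrix()
obs=np.array([(198,229),(204,217.5),(216,205),(222,201),(228,197.5),(234,195.3),(240,194),(246,192.8)])
def pts(dx,dy,dz,rad=36,z=9,n=181):
    a=np.radians(np.linspace(60,200,n));return np.array([proj(c,P+Rt@np.array([dx-rad*np.cos(t),dy-rad*np.sin(t),z+dz])) for t in a])
def res(v,dz):
    q=pts(v[0],v[1],dz);return [np.sign((o-q[i])@(o-q.mean(0)))*np.linalg.norm(o-q[i]) for o in obs for i in[np.argmin(((q-o)**2).sum(1))]]
for dz in(-4,0,4,8):
    r=least_squares(res,[-5,0],args=(dz,),diff_step=.05);v=r.x
    print(dz,v,r.cost,"rear",proj(c,P+Rt@np.array([v[0]-33,v[1],-21+dz])),"foot",proj(c,P+Rt@np.array([v[0]+33,v[1],9+dz])),"lug",proj(c,P+Rt@np.array([v[0]+33,v[1],29+dz])),proj(c,P+Rt@np.array([v[0]+33,v[1],35+dz])))
```

```text
-4 [-2.87493677  1.94706306] 0.6380217149782932 rear [339.73848183 256.22959582] foot [198.34494669 256.01516155] lug [187.42765139 255.73519082] [184.5973565  255.66260877]
0 [-4.46243926  1.21448456] 0.5501365422080666 rear [336.14025072 254.75833481] foot [198.68484571 254.61849336] lug [187.9921758  254.49226841] [185.2100391  254.45942581]
4 [-5.86338201  0.60626938] 0.6167741873265135 rear [332.46155511 253.59729134] foot [198.69558564 253.51399336] lug [188.2475756  253.50429898] [185.51982363 253.50176799]
8 [-7.32262519 -0.15139797] 0.9466423102514088 rear [329.05977646 252.22752064] foot [198.8008413  252.20722661] lug [188.57799712 252.32915579] [185.90031608 252.36109284]
```

>>> send_rows(plan="0 33 0.6 0 0; 0 33 0.6 0 0; 0 33 0.6 0 0; 0 34 0.6 0 0; 0 0 0 40 0; 0 0 0 40 0; 0 0 0 0 0; 0 0 0 0 0")

```text
time: 14.4
position: [600.6, 52.5, 154.6]
eef_rot: [3.141, -0.002, 0.146]
contact_force: [-0.6, -0.6, -0.6]
opening: 12.7
gripper_force: 60.3
```

Run:
```python
from h import *
s=get_state();c=camera_params("wrist");im=grab_frame("wrist");np.save("w7.npy",im);save(im,"w7.png")
print(s["position"],s["eef_rot"],s["contact_force"])
g=im.max(2).astype(int)
P=s["position"];Rt=R.from_euler('xyz',s["eef_rot"]).as_matrix()
pr=lambda p:np.round(proj(c,p),1)
print("disc front",pr(P+Rt@np.array([31,1,9])),"lug",pr(P+Rt@np.array([28,1,32])))
C=np.array([594,52.4,92.]);th=.15
for n,r,a in(("thin+",41.4,0),("thick+",41.5,-.75),("dot+",41.5,-1.5),("thin-",41.4,np.pi),("dot-",41.5,np.pi-1.5)):
    print(n,pr(C+[r*np.cos(th+a),r*np.sin(th+a),0]))
for r in range(60,200,6):print(r," ".join("%d"%v for v in g[r,160:352:6]))
```

```text
[600.64804587  52.5350392  154.6496065 ] [ 3.14118877e+00 -1.68546186e-03  1.46493096e-01] [-0.55423904 -0.573532   -0.58518576]
disc front [194.5 254.2] lug [187.4 254.1]
thin+ [166.  251.2]
thick+ [180.6 290.1]
dot+ [215.4 306. ]
thin- [266.5 251.9]
dot- [222.9 197.6]
60 247 240 104 107 106 103 106 102 99 103 102 101 100 98 99 98 99 99 96 98 96 94 97 94 94 99 98 94 234 240 239 224
66 248 247 105 106 105 104 106 104 102 104 101 102 102 99 99 98 97 98 97 95 98 95 91 96 92 95 94 95 235 240 239 221
72 250 248 109 106 101 103 104 104 104 98 103 99 101 102 99 100 99 95 96 97 95 97 99 96 99 95 95 99 240 240 239 220
78 250 249 104 103 100 103 102 102 105 104 103 104 101 101 100 103 99 100 102 101 101 100 99 100 99 97 96 99 240 240 239 216
84 249 248 111 108 111 106 110 109 105 104 101 103 104 101 104 102 101 103 102 102 101 100 99 97 97 100 95 96 240 241 240 210
90 250 249 249 249 248 249 249 249 249 248 249 249 248 248 247 246 246 245 244 244 243 244 243 243 243 242 241 242 241 242 241 204
96 250 250 250 250 248 248 250 249 248 248 248 248 249 248 247 247 245 246 245 123 191 243 243 243 2
[... 1330 characters left out ...]
09 114 111 114
168 98 97 94 95 252 253 253 252 252 85 187 233 231 225 88 41 96 96 96 89 89 81 104 108 111 111 109 109 108 109 109 110
174 96 97 96 98 251 252 252 252 87 230 232 223 219 146 90 91 91 81 93 92 90 93 78 109 109 110 110 106 112 110 111 108
180 97 95 98 100 247 252 252 232 91 93 92 97 95 88 92 93 91 93 95 96 91 36 34 100 113 113 109 111 111 114 113 111
186 96 99 99 97 236 251 251 225 88 90 96 94 98 94 88 94 91 92 95 95 95 41 92 95 110 108 108 107 108 109 110 112
192 94 94 98 94 229 252 217 207 90 94 94 93 229 92 89 61 57 91 92 95 95 98 89 95 93 110 110 108 214 124 109 111
198 99 96 97 95 167 252 226 220 93 97 93 90 95 90 94 89 90 90 90 80 95 99 95 93 96 110 182 241 240 240 239 239
```

Run:
```python
from h import *
im=np.load("w7.npy");g=im.max(2).astype(int)
print("thin")
for r in range(152,176,2):print(r," ".join("%d"%v for v in g[r,238:266,]))
print("lid")
for r in range(184,214,2):print(r," ".join("%d"%v for v in g[r,230:276:2]))
im=np.load("w6.npy");g=im.max(2).astype(int)
print("w6")
for r in range(182,210,2):print(r," ".join("%d"%v for v in g[r,230:276:2]))
```

```text
thin
152 80 80 80 80 80 78 81 77 78 81 80 81 78 80 79 79 75 77 81 81 80 77 80 80 80 83 85 77
154 84 80 79 81 83 81 82 81 81 78 79 80 79 79 84 84 78 80 80 78 80 80 78 82 79 82 80 80
156 80 78 76 79 80 81 82 84 84 79 80 81 81 85 85 81 80 81 84 80 81 81 82 82 82 82 82 80
158 81 82 80 79 83 80 80 80 82 83 80 81 80 81 78 81 82 79 83 82 79 82 80 79 83 81 81 80
160 81 85 84 85 92 95 96 101 87 78 65 56 55 74 88 85 87 85 85 83 78 83 82 84 81 82 84 80
162 185 190 194 198 201 204 196 142 103 89 56 31 42 79 93 97 95 97 98 94 93 96 93 94 93 93 94 93
164 230 233 232 223 175 164 151 102 95 84 55 30 45 80 95 91 94 96 94 94 93 96 94 95 95 95 91 97
166 231 231 230 214 115 89 91 92 90 85 56 32 37 78 89 93 91 94 92 92 90 93 95 94 92 94 94 94
168 225 227 226 209 111 91 88 89 92 83 52 27 41 77 88 93 95 92 96 93 92 91 92 92 96 93 93 94
170 220 220 212 153 96 91 84 91 92 81 54 27 31 64 89 90 94 91 92 96 92 91 93 95 93 88 92 95
172 217 217 199 110 91 89 85 87 88 85 63 50 54 74 88 89 91 92 90 88 87 88 89 91 91 89 94 95
174 146 145 132 94 90 88 90 91 91 91 90 91 91 93 95 91 94 94 91 90 84 69 68 74 81 86 92 94

[... 1509 characters left out ...]
1 57 51 53 79 76 79 82 79 73 16
192 172 174 173 174 172 175 175 154 55 53 54 54 54 55 57 53 78 77 79 80 80 73 6
194 170 172 172 167 167 154 138 91 69 67 70 68 70 69 65 63 72 76 79 79 79 61 11
196 172 166 116 87 75 76 73 71 72 74 79 80 77 79 71 69 73 76 68 69 73 65 43
198 97 78 72 76 79 80 84 80 78 80 78 80 81 82 79 77 78 74 81 81 81 76 70
200 76 76 78 78 78 82 81 81 80 80 78 80 80 82 77 78 73 76 79 80 79 77 81
202 80 80 82 80 77 82 80 75 68 71 65 69 69 64 68 69 71 79 79 79 78 78 80
204 81 75 79 77 76 82 64 36 12 21 18 14 19 17 23 14 27 50 79 75 79 80 79
206 77 81 81 81 77 76 29 10 7 15 15 19 14 5 17 18 13 19 65 82 79 78 81
208 81 76 79 79 79 69 14 14 13 10 6 8 18 20 12 8 16 16 49 80 80 80 81
```

>>> send_rows(plan="0 0 -3 0 0; 0 0 0 12 0; 0 0 0 12 0; 0 0 0 0 0; 0 0 0 0 0")

```text
time: 15.08
position: [599.3, 56.2, 129.0]
eef_rot: [-3.141, 0.001, 0.147]
contact_force: [-0.1, -0.1, -1.4]
opening: 12.9
gripper_force: 60.3
```

>>> send_rows(plan="0 0 0 3 0; 0 0 0 3 0; 0 0 0 0 0")

```text
time: 15.45
position: [599.2, 56.2, 123.0]
eef_rot: [-3.141, 0.001, 0.147]
contact_force: [-0.1, 0.1, -2.1]
opening: 12.8
gripper_force: 60.3
```

>>> send_rows(plan="0 0 0 3 0; 0 0 0 3 0; 0 0 0 0 0")

```text
time: 15.82
position: [599.1, 56.2, 116.8]
eef_rot: [-3.141, 0.001, 0.147]
contact_force: [-0.7, -0.2, -1.5]
opening: 12.4
gripper_force: 60.3
```

>>> send_rows(plan="0 0 0 3 0; 0 0 0 3 0; 0 0 0 0 0")

```text
time: 16.2
position: [599.2, 56.1, 110.9]
eef_rot: [3.141, 0.001, 0.147]
contact_force: [-0.1, -0.3, -1.4]
opening: 12.8
gripper_force: 60.3
```

>>> send_rows(plan="0 0 0 3 0; 0 0 0 2 0; 0 0 0 0 0")

```text
time: 16.58
position: [599.5, 56.1, 106.8]
eef_rot: [3.141, -0.0, 0.147]
contact_force: [-1.6, -0.8, 1.6]
opening: 12.5
gripper_force: 60.6
```

>>> send_rows(plan="0 0 0 2 0; 0 0 0 0 0")

```text
time: 16.82
position: [599.6, 56.1, 106.8]
eef_rot: [3.141, 0.001, 0.147]
contact_force: [-5.9, -1.2, 10.5]
opening: 12.4
gripper_force: 61.9
```

>>> send_rows(plan="0 0 0.7 -0.5 0.1; 0 0 0.7 0 0.15; 0 0 0 0 0", grip_force=70)

```text
time: 17.2
position: [600.2, 54.4, 106.8]
eef_rot: [3.141, -0.001, -0.104]
contact_force: [-4.0, -2.1, 7.3]
opening: 12.5
gripper_force: 68.8
```

Run:
```python
from h import *
s=get_state();print(s["position"],s["eef_rot"],s["contact_force"],s["moment"],s["opening"],s["joint_positions"])
```

```text
[600.20324733  54.39954587 106.80919973] [ 3.14076641e+00 -1.29551497e-03 -1.03724369e-01] [-3.98663644 -2.09345465  7.33133419] [-0.26797459  0.61611879 -0.04326929] 12.469594014191713 [-7.74665894e-02  2.59463718e-01  1.85206380e+00 -1.00385099e-03
  1.02879198e+00  1.59757193e+00]
```

>>> send_rows(plan="0 0 0.8 0 0.15; 0 0 0.8 0 0.15; 0 0 0.8 0 0.15; 0 0 0.3 0 0.05; 0 0 0 0 0; 0 0 0 0 0")

```text
time: 17.95
position: [599.2, 51.6, 106.8]
eef_rot: [3.141, -0.001, -0.602]
contact_force: [-4.8, -1.9, 7.9]
opening: 12.4
gripper_force: 68.9
```

Run:
```python
from h import *
s=get_state();c=camera_params("wrist");im=grab_frame("wrist");np.save("w8.npy",im);save(im,"w8.png")
print(s["position"],s["eef_rot"],s["contact_force"],s["moment"],s["opening"],np.round(s["qd"],3))
g=im.max(2).astype(int)
# bar direction relative to tool: dark strip centre per row
for r in range(196,236,4):print(r," ".join("%d"%v for v in g[r,215:295:3]))
# rim marks: dark pixels around predicted marks
C=np.array([594,53.8,92.]);th=.15
for n,a in(("thin+",0),("thick+",-.75),("dot+",-1.5),("dot-",np.pi-1.5),("thick-",np.pi-.75)):
    print(n,np.round(proj(c,C+[41.4*np.cos(th+a),41.4*np.sin(th+a),0]),1))
```

```text
[599.20499721  51.60123832 106.82330735] [ 3.14059705e+00 -1.21757063e-03 -6.02358939e-01] [-4.75347313 -1.93262346  7.92450307] [-0.35060353  0.69312528  0.10139418] 12.350713103115641 [ 0.001  0.001 -0.001 -0.001 -0.002  0.001]
196 97 93 92 92 93 91 92 87 86 88 89 86 92 95 93 87 85 85 87 88 96 99 95 96 94 99 98
200 96 93 95 88 85 89 97 96 95 97 97 95 93 97 95 95 93 94 98 94 95 80 87 95 96 94 96
204 96 85 89 93 94 94 93 94 98 80 27 17 28 23 26 18 49 92 97 93 95 95 91 90 85 91 95
208 86 95 95 93 96 96 91 92 96 17 15 8 21 18 18 14 15 57 98 96 96 93 95 93 93 99 86
212 92 93 96 95 97 96 95 97 86 21 22 16 12 19 17 18 21 40 95 98 95 93 93 94 93 100 95
216 93 93 93 97 95 95 94 92 84 20 13 22 13 12 16 22 20 25 97 97 97 95 97 93 94 101 96
220 93 93 97 93 95 96 95 96 66 13 12 16 21 20 18 17 15 16 96 97 95 94 96 92 98 96 97
224 90 94 92 93 94 96 93 93 44 22 16 21 17 15 17 23 18 21 92 96 93 95 97 91 97 97 96
228 94 95 95 90 91 95 94 95 32 19 17 22 17 14 21 17 19 21 93 91 93 95 96 95 97 98 94
232 89 95 94 93 97 98 92 92 34 18 26 25 13 16 19 24 18 20 93 92 96 90 96 96 96 99 93
thin+ [202.3 205.6]
thick+ [183.5 254.7]
dot+ [202.  303.8]
dot- [291.3 210.7]
thick- [305.6 254.9]
```

Run:
```python
from h import *
g=np.load("w8.npy").max(2).astype(int)
for r in range(176,194,3):print(r," ".join("%d"%v for v in g[r,235:277:2]))
print(finish_job())
```

```text
176 86 86 84 81 84 86 84 82 63 62 64 69 87 84 86 85 86 86 86 86 89
179 85 89 95 97 101 103 101 102 44 17 24 35 92 99 102 100 100 99 100 98 90
182 96 96 94 93 96 98 97 92 45 22 23 31 91 92 95 94 98 98 96 96 99
185 97 97 95 94 95 94 95 96 53 13 11 30 95 93 95 95 97 97 99 97 95
188 97 99 96 95 95 90 91 93 56 21 13 33 96 95 95 95 93 92 94 93 97
191 93 93 97 95 97 95 93 97 57 28 29 38 91 98 94 96 91 93 92 97 97
the job is handed in; nothing more can be done
None
```

The carriage is in its station and the lid is pressed fully home and twisted clockwise about 43 degrees, its bar in line with the thick mark. I handed in the job with the fingers still holding it; no pass or fail result came back.

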